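# Third tooth under the next lens

## Task

The printed gear on the video microscope is to be looked at under the next lens, on its third tooth. Click the lens wheel one place on, clockwise seen from above, so that it sits in its next click stop, and let go of it; then take the black index knob and turn it clockwise, counting the clicks, to the third stop and not on to the fourth. The knob springs back if let go, so keep hold of it: finish while still holding the knob steady at the third stop, with the lens wheel still in its click and the things lying about left where they are.

Things in the scene. Friction and masses are not known exactly. Their poses are not given: they have to be found in the camera images.
- microscope: Video microscope, fixed. Origin: on the bench under the lens wheel's axis; x points from that axis level to the camera and column, z up. Grey base 30 mm high, x -115 to 200, y -240 to 115 mm. Camera (blue, on a 36 mm tube, from 209 mm up) hangs at x 60; column 40 mm square, 346 mm high, at x 165. Its knob housing is 65 mm high; all fixed parts by the wheel's robot side lie below the disc.
- wheel_axis (a point): Fixed point on the vertical axis of the lens wheel, 1 mm above its disc's top, 170 mm above the bench; axes as the microscope's. Wheel: aluminium disc 156 mm across, 10 mm thick, with five upright black round lens barrels, 26 mm across, 34 mm tall above the disc, 60 mm from the axis, 72 degrees apart, each with a coloured ring. Hub: 26 mm across, 12 mm tall.
- blue_lens (a point): Centre of the top of the blue-ringed barrel of the lens wheel, 203 mm above the bench; turns with the wheel. At the start it is the front right one seen from the robot: 49 mm in -x, 35 mm in -y of the wheel's axis (microscope's axes). Can be pinched from above; 44 mm free to the next barrels, 34 mm to the hub. One click clockwise carries it past the front to 49 mm in -x, 35 mm in +y.
- lens_wheel (a joint): Angle of the lens wheel (rad): about 0 at the start (white-ringed barrel under the camera), growing clockwise seen from above. A click stop every 72 degrees: the next clockwise is at 1.257. The detent pulls the wheel into the nearest stop with up to 0.11 to 0.19 N m, strongest 18 degrees off it; past 36 degrees it pulls on to the next. Let go near a stop, it seats itself within 0.04 rad.
- knob: Grip bar of the black index knob, 46 mm long, 14 wide, 32 tall, on a collar 44 mm across and a steel plate 72 mm across. Origin on the knob's vertical axis, 101 mm above the bench, 10 mm below the bar's top, 22 mm above the collar. Turns with the knob; x lies along the bar, at the start as the microscope's x (white pointer line at -x). Axis at x -20, y -170 mm of the microscope.
- index_knob (a joint): Angle of the index knob (rad): 0 at the start, held on a pin by a return spring; grows clockwise seen from above. A click each 22.5 degrees: stops at 0.393, 0.785, 1.178 (third, large orange dot), 1.571; turns to 1.96. The spring pulls back with 0.09 N m, 0.125 at the third; clicks add a ripple of 0.04 to 0.07, heaviest a quarter click past each stop. Let go, it runs back to 0.
- gear_green: Loose green printed gear, 69 mm across, 12 mm thick, lying on the front left corner of the microscope's base. Origin under its middle. Leave alone.
- part_tray: Open blue tray, 200 x 140 x 35 mm, on the left, with two printed gears. Origin under its middle. Leave alone.
- gear_orange: Orange printed gear in the tray, 69 mm across, 12 mm thick. Origin under its middle. Leave alone.
- gear_grey: Grey printed gear in the tray, 69 mm across, 12 mm thick. Origin under its middle. Leave alone.
- caliper: Digital caliper, 235 mm long along x, 13 mm high, lying on the right. Leave alone.
- screwdriver: Green screwdriver, 190 mm long along x, lying on the right. Leave alone.
- scraper: Print scraper with an orange handle, 230 mm long along x, lying on the left. Leave alone.

How it is judged:
On the way, in this order (a step that is already met when the one before it is completed fails the run):
1. the lens wheel sits in its next click stop, let go, with the knob still at its start (value of joint lens_wheel between 1.197 and 1.317 rad and value of joint index_knob below 0.15 rad and contact force between the fingers and microscope below 0.3 N), for 0.2 s.
2. the index knob is turned to its third stop and held there by the fingers (value of joint index_knob between 1.068 and 1.288 rad and contact force between the fingers and knob above 1 N), for 0.3 s.
At the end, for the whole second after the job is handed in: The lens wheel is in its next click stop (1.257 rad, within 0.06) and the index knob is at its third stop (1.178 rad, within 0.11, about 6 degrees), still (under 0.1 rad/s) and held there by the fingers (more than 1 N on it) (all of step 2 and value of joint lens_wheel between 1.197 and 1.317 rad and velocity of joint index_knob between -0.1 and 0.1 rad/s); the arm keeps its last pose, push and grip.
It fails at once if the index knob was turned on to the fourth stop (value of joint index_knob above 1.45 rad).
It fails at once if the lens wheel was turned on past its next stop to the one after (value of joint lens_wheel above 1.88 rad).
It fails at once if one of the things lying about was moved (more than 15 mm) (distance of any of gear_green, part_tray, gear_orange, gear_grey, caliper, screwdriver, scraper from where it was at the start of the episode above 0.015 m).
It also fails if it takes over 48 s, if anything falls off the work surface, if the arm or the gripper's body presses on something with over 40 N, if the wrist force passes 120 N, or if a joint passes its speed limit or range.

## Robot

A 7-joint arm with a two-finger parallel gripper is mounted at the origin on the work surface. World frame = base frame: x ahead of the robot, y to its left, z up, the work surface at z = 0. Lengths are in m, angles in rad, forces in N, time in s.
With the tool pointing down it reaches from about 0.4 to 0.85 m from the base axis. Payload 10.4 kg.
Tool frame: the origin (TCP) lies at the very end of the fingers, on their centre line; the grasp point (between the pads) lies 19 mm behind it (manip.tcp_to_grasp is the z of the grasp point in the tool frame, in m); z points along the fingers, x is the direction in which the jaws open and shut, and the axes are right-handed (so a half turn about z gives the same grasp; the last joint's range is limited). The gripper opens to 85 mm and grips with 20 to 120 N. Pads are 22 mm wide; open, the fingers measure 114 mm over their backs; the gripper's body (76 mm by 85 mm) begins 54 mm behind the grasp point. The pads swing forward as they close: fully open they stand 13 mm farther back than shut.
Start: joints at [1.299, 0.332, -0.065, 1.46, 0.022, 1.35, -0.088], TCP at [0.154, -0.606, 0.231] pointing down, gripper open.
Joint ranges: [-2.6, 2.6], [-0.5, 2.12], [-1.47, 1.34], [0.16, 2.42], [-1.27, 4.41], [0.06, 2.06], [-2.6, 2.6]. Speed limits (rad/s): [2.22, 2.22, 2.79, 2.79, 3.14, 3.14, 3.14].

## Interface

Orientations are given as a unit quaternion [x, y, z, w].
In Python, from workcell import manip gives the robot as it stands.
- The arm moves only by the tool servo_tool, never from a script. Its argument "moves" is a list of rows, each an object with "travel": the shift along the tool's x, y, z in mm, a list of three; "dr": the turn, a rotation vector about the tool's x, y, z in degrees, a list of three. A call has 1 to 12 rows; each row shifts and turns the commanded pose from where the row before left it, along the tool's axes as they then stand; what a row does not reach is not made up. A row lasts 1/8 s, in which the tool goes at most 62.5 mm and 10.7 degrees, less where a joint would pass 70% of its speed; a pose out of reach is approached as far as the arm can. A call is refused whole if a number of a shift passes 62.5 or a number of a turn 10.7, either way. A call with a gripper value outside its range is refused whole. "claw" is the closure, from 0 (fully open) to 1 (shut), set as the call begins (left out, the last holds). The fingers move at their own pace and stop on an object; "squeeze" is the grip in N (left out, the last holds). Time passes only in rows, so rows that do not move let the fingers close. It gives the time, the measured TCP pose, the force and the opening at its end, in the units of the state.
- manip.get_obs(): the state, without advancing time (a new reading comes with each control period).
- manip.camera(name): name is "scene" or "top" or "wrist"; returns the picture (400x640x3 uint8, blue, green, red); there is no depth.
- manip.calibration(name): a dict with "intrinsics" (3x3 intrinsics, pixels), "view" (4x4, takes a point from world to camera coordinates). Camera axes: x right, y down, z forward; pixel columns grow to the right and rows downward; lengths in m; the calibration is good to about 2 mm. A picture is of the moment at which its call begins: read the wrist's pose just before it. calibration takes no time and is no camera call; for the wrist camera it gives the pose at the moment of the call.
- manip.hand_in(): hands the job in, once; it reports no verdict.
The state is a dict: "clock": time; "joint_pos": joint angles; "joint_velocities": joint speeds; "tau": joint torques, N m; "position": TCP position; "ee_rot": TCP orientation; "ft_force": force on the tool from outside, world axes, zero at the start; "torque": the same for the moment, N m; "grip_width": opening from 0.0 (shut) to 1.0 (fully open).
Only numpy, scipy, OpenCV 4.12 (cv2) and the standard library are available. Lean on these libraries where they do the work, as an engineer would, in place of code of your own. Each camera call takes 0.05 s, during which the arm holds its last target. There are 200 camera calls.

## Working session

There is one attempt and no reset: what is moved stays moved. The work goes in short steps, Python scripts to look and compute and a tool call to move; the robot and the scene stay as the last step left them, time stands still between calls to the robot, and variables do not carry over. Pictures are saved under pics/ and viewed, on a budget of 10 in all, crops included, one or two more only if the job needs it, and the job is handed in when it is done.

Besides the shell and the picture viewer there is one more tool, called after ">>>" by a JSON object that holds its "op" and its "data". servo_tool: Moves the arm, as the interface text tells. Its arguments: {"type":"object","properties":{"moves":{"type":"array","items":{"type":"object","properties":{"travel":{"type":"array","items":{"type":"number"}},"dr":{"type":"array","items":{"type":"number"}}}}},"claw":{"type":"number"},"squeeze":{"type":"number"}},"required":["moves"]}

```bash
ls; mkdir -p pics
python3 - <<'E'
from workcell import manip
import cv2
o=manip.get_obs();print({k:o[k] for k in('clock','position','ee_rot','ft_force','grip_width')},manip.tcp_to_grasp)
for n in('top','scene'):
    c=manip.calibration(n);print(n,c['intrinsics'],c['view'])
    cv2.imwrite(f'pics/{n}0.png',manip.camera(n))
E
```

```text
pics
{'clock': 0.0, 'position': array([ 0.15384786, -0.60536584,  0.23051012]), 'ee_rot': array([ 7.89402523e-01, -6.13875499e-01, -5.93251704e-04, -4.19984539e-04]), 'ft_force': array([-0.02814512,  0.7862104 ,  0.32967821]), 'grip_width': 0.9977358496444475} -0.0187
top [[373.71800135   0.         318.45911089]
 [  0.         373.71800135 200.12341141]
 [  0.           0.           1.        ]] [[-0.02694371 -0.99940515 -0.02152619  0.0124239 ]
 [-0.99326803  0.02919277 -0.11209997  0.49408629]
 [ 0.11266169  0.01836089 -0.99346375  1.12914876]
 [ 0.          0.          0.          1.        ]]
scene [[431.61028418   0.         315.95564006]
 [  0.         431.61028418 200.28951756]
 [  0.           0.           1.        ]] [[ 0.66418433  0.74751324  0.00911717 -0.30867848]
 [ 0.50358171 -0.43836492 -0.74447408 -0.13922617]
 [-0.55250759  0.49905926 -0.66758911  1.78888559]
 [ 0.          0.          0.          1.        ]]
```

View pics/top0.png

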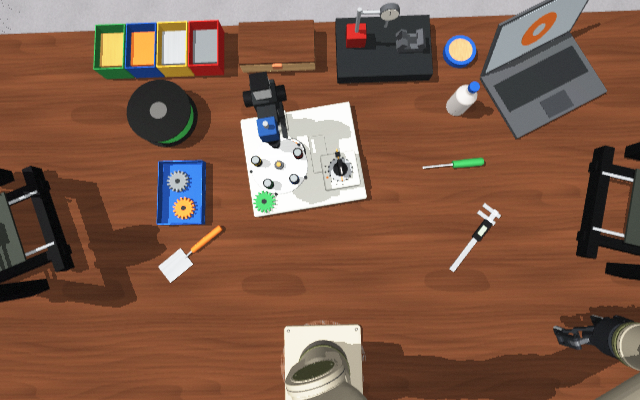

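View pics/scene0.png

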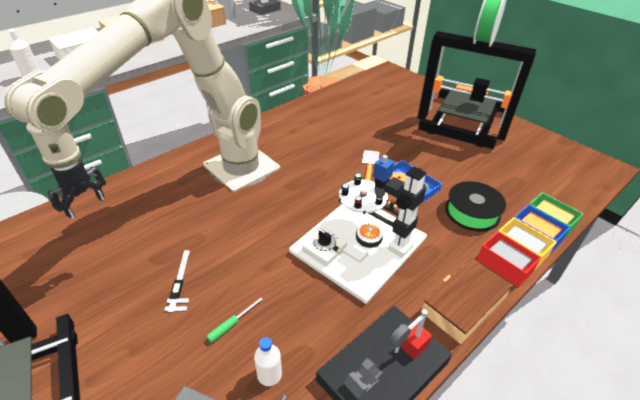

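The top view shows the wheel with its hub near (278,164), barrels near (256,160), (268,184), (294,179) and (298,153), and the knob near (340,169). I'll zoom in and measure.

```bash
cat > h.py <<'E'
import numpy as np,cv2
from workcell import manip
def ray(c,uv,z):
    K,V=np.array(c['intrinsics']),np.array(c['view']);R,t=V[:3,:3],V[:3,3]
    o=-R.T@t;d=R.T@np.linalg.inv(K)@[uv[0],uv[1],1];return o+d*(z-o[2])/d[2]
def proj(c,p):
    K,V=np.array(c['intrinsics']),np.array(c['view']);q=K@(V[:3,:3]@p+V[:3,3]);return q[:2]/q[2]
E
python3 - <<'E'
from h import *
im=cv2.imread('pics/top0.png');c=manip.calibration('top')
x0,y0=235,95
cr=im[y0:y0+130,x0:x0+140]
cv2.imwrite('pics/c1.png',cv2.resize(cr,None,fx=5,fy=4.6,interpolation=cv2.INTER_CUBIC)if 0 else cv2.resize(cr,None,fx=4.6,fy=4.6,interpolation=cv2.INTER_CUBIC))
m=(im.max(2)<75).astype(np.uint8)
n,l,s,ce=cv2.connectedComponentsWithStats(m)
for i in range(1,n):
    if 240<ce[i][0]<370 and 95<ce[i][1]<220 and s[i][4]>8: print(s[i],ce[i],ray(c,ce[i],.203).round(4))
E
```

```text
[ 243   72   44   66 1363] [266.64710198  98.70652971] [0.7556 0.1285 0.203 ]
[277 130   3   8  13] [278.         133.69230769] [0.657 0.099 0.203]
[266 139  14   9  78] [274.32051282 142.96153846] [0.6318 0.1093 0.203 ]
[294 150   9   9  26] [299.30769231 155.46153846] [0.5955 0.043  0.203 ]
[335 152   5   5  16] [337.25   153.8125] [ 0.5968 -0.058   0.203 ]
[257 158   5   9  22] [258.81818182 162.81818182] [0.579  0.1514 0.203 ]
[333 159  15  17 149] [339.8590604  167.48993289] [ 0.5596 -0.0637  0.203 ]
[293 178   6   6  17] [296.         181.23529412] [0.5264 0.0533 0.203 ]
[266 181   8   8  25] [270.56 185.32] [0.5175 0.1208 0.203 ]
```

View pics/c1.png

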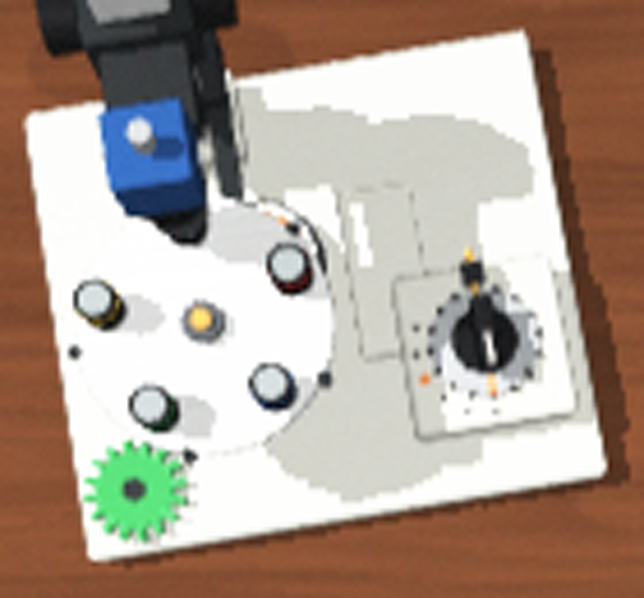

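The crop shows grey barrel tops at crop pixels: yellow (97,300), green (153,406), blue (272,384) and red (289,265). The hub is at (203,321) and the knob at (485,338).

```bash
cat >> h.py <<'E'
def M(dx,dy,W,yaw): return np.array([W[0]+np.cos(yaw)*dx-np.sin(yaw)*dy,W[1]+np.sin(yaw)*dx+np.cos(yaw)*dy])
E
python3 - <<'E'
from h import *
from scipy.optimize import least_squares
c=manip.calibration('top')
f=lambda u,v,z:ray(c,((u+.5)/4.6+235-.5,(v+.5)/4.6+95-.5),z)[:2]
mod=[];obs=[]
for a,(u,v) in {216:(272,384),144:(153,406),72:(97,300),288:(289,265)}.items():
    mod.append([60*np.cos(np.radians(a))/1e3,60*np.sin(np.radians(a))/1e3]);obs.append(f(u,v,.203))
mod.append([0,0]);obs.append(f(203,321,.181))
mod.append([-.02,-.17]);obs.append(f(485,338,.111))
obs=np.array(obs);print(obs.round(4))
r=least_squares(lambda p:np.ravel([M(*m,p[:2],p[2])-o for m,o in zip(mod,obs)]),[.57,.1,.1])
print(r.x.round(4),np.degrees(r.x[2]),(r.fun.reshape(-1,2)*1e3).round(1))
W,y=r.x[:2],r.x[2]
print('blue',M(-.049,-.035,W,y),'blue end',M(-.049,.035,W,y),'knob',M(-.02,-.17,W,y))
from scipy.spatial.transform import Rotation as R
print(R.from_quat(manip.get_obs()['ee_rot']).as_matrix().round(3))
E
```

```text
[[ 0.535   0.0591]
 [ 0.5242  0.1279]
 [ 0.5874  0.1597]
 [ 0.6045  0.0479]
 [ 0.5778  0.101 ]
 [ 0.5763 -0.0681]]
[0.5772 0.101  0.1257] 7.2039454413978685 [[-1.5  0.9]
 [ 0.4  2.1]
 [ 1.1  0.3]
 [-1.8 -1.1]
 [-0.6 -0. ]
 [ 2.4 -2.1]]
blue [0.53299899 0.06015846] blue end [0.52422088 0.12960588] knob [ 0.57869927 -0.07013922]
[[ 0.246 -0.969 -0.   ]
 [-0.969 -0.246  0.001]
 [-0.001  0.    -1.   ]]
```

>>> {"op": "servo_tool", "data": {"moves": [{"travel": [-9, -58, -6], "dr": [0, 0, -5.5]}, {"travel": [-9, -58, -6], "dr": [0, 0, -5.5]}, {"travel": [-9, -58, -6], "dr": [0, 0, -5.5]}, {"travel": [-9, -57, -6], "dr": [0, 0, -5.5]}, {"travel": [-9, -57, -6], "dr": [0, 0, -5.5]}, {"travel": [-9, -57, -6], "dr": [0, 0, -5.5]}, {"travel": [-9, -56, -6], "dr": [0, 0, -5.5]}, {"travel": [-9, -56, -6], "dr": [0, 0, -5.5]}, {"travel": [-9, -56, -6], "dr": [0, 0, -5.5]}, {"travel": [-9, -55, -6], "dr": [0, 0, -5.5]}, {"travel": [-9, -55, -6], "dr": [0, 0, -5.5]}, {"travel": [-9, -55, -6], "dr": [0, 0, -5.5]}], "claw": 0.4, "squeeze": 50}}

```text
clock: 1.6
position: [0.5427, -0.0845, 0.3031]
ee_rot: [0.997, -0.083, -0.0, -0.0]
ft_force: [1.2, -0.4, 0.1]
grip_width: 0.594
```

```bash
cat >> h.py <<'E'
from scipy.spatial.transform import Rotation as R
def go(xyz,head):
    "shift in current tool axes (mm) to the world target, turn (deg) about tool z; prints tilt too"
    o=manip.get_obs();Q=R.from_quat(o['ee_rot']).as_matrix()
    h=np.degrees(np.arctan2(Q[1,0],Q[0,0]));T=R.from_euler('z',head,degrees=True).as_matrix()@np.diag([1,-1,-1])
    print('t',o['clock'],'pos',o['position'].round(4),'head',h.round(1),'j',np.round(o['joint_pos'],2),'F',np.round(o['ft_force'],1),'w',round(o['grip_width'],3))
    print('travel',(Q.T@(np.array(xyz)-o['position'])*1e3).round(1),'rotvec',np.degrees(R.from_matrix(Q.T@T).as_rotvec()).round(1))
E
python3 -c "
from h import *
go([.520,.048,.30],43.2)"
```

```text
t 1.6 pos [ 0.5427 -0.0845  0.3031] head -9.6 j [ 0.6   0.18 -0.6   1.52  0.1   1.47 -0.17] F [ 1.2 -0.4  0.1] w 0.594
travel [ -44.4 -126.9    3.1] rotvec [ -0.    0.  -52.8]
```

>>> {"op": "servo_tool", "data": {"moves": [{"travel": [-11, -47, 0]}, {"travel": [-11, -47, 0]}, {"travel": [-11.7, -47, 0]}, {"dr": [0, 0, -10.6]}, {"dr": [0, 0, -10.6]}, {"dr": [0, 0, -10.6]}, {"dr": [0, 0, -10.6]}, {"dr": [0, 0, -10.4]}, {"travel": [0, 0, 0]}, {"travel": [0, 0, 0]}]}}

```text
$.moves[0]: bad value
```

Run:
```python
from h import *
go([.533,.060,.18],43.2)
c=manip.calibration('wrist');im=manip.camera('wrist')
import pickle;pickle.dump(c,open('w1.pkl','wb'));cv2.imwrite('pics/w1.png',im)
print('expected blue px',proj(c,np.array([.533,.060,.203])),'cam',(-np.array(c['view'])[:3,:3].T@np.array(c['view'])[:3,3]).round(3))
```

```text
t 1.6 pos [ 0.5427 -0.0845  0.3031] head -9.6 j [ 0.6   0.18 -0.6   1.52  0.1   1.47 -0.17] F [ 1.2 -0.4  0.1] w 0.594
travel [ -33.5 -140.9  123.1] rotvec [ -0.    0.  -52.8]
expected blue px [272.10334396  -8.76214555] cam [ 0.554 -0.01   0.445]
```

View pics/w1.png

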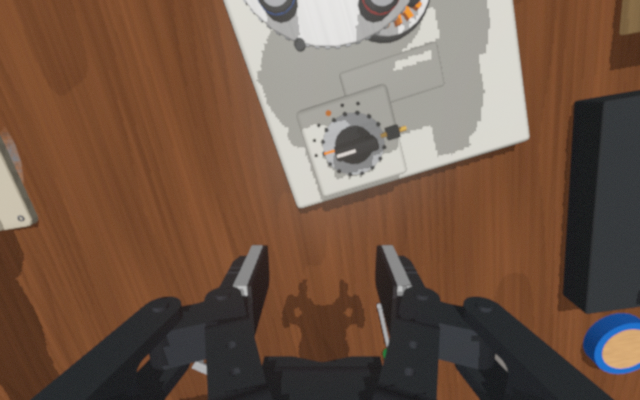

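The wrist view (the moves were refused, so the arm hasn't gone yet) shows the knob at about (354,143), with the blue and red barrels at the top edge. Each row needs both keys.

>>> {"op": "servo_tool", "data": {"moves": [{"travel": [-11, -47, 0], "dr": [0, 0, 0]}, {"travel": [-11, -47, 0], "dr": [0, 0, 0]}, {"travel": [-11.7, -47, 0], "dr": [0, 0, 0]}, {"travel": [0, 0, 0], "dr": [0, 0, -10.6]}, {"travel": [0, 0, 0], "dr": [0, 0, -10.6]}, {"travel": [0, 0, 0], "dr": [0, 0, -10.6]}, {"travel": [0, 0, 0], "dr": [0, 0, -10.6]}, {"travel": [0, 0, 0], "dr": [0, 0, -10.4]}, {"travel": [0, 0, 0], "dr": [0, 0, 0]}, {"travel": [0, 0, 0], "dr": [0, 0, 0]}]}}

```text
clock: 2.9
position: [0.5332, 0.0582, 0.3031]
ee_rot: [0.931, 0.365, -0.0, -0.0]
ft_force: [0.7, 0.2, -0.3]
grip_width: 0.603
```

Run:
```python
from h import *
import pickle
c0=pickle.load(open('w1.pkl','rb'))
print('knob est',ray(c0,(354,143),.111),'proj of est',proj(c0,np.array([.5787,-.0701,.111])))
go([.533,.060,.18],43.2)
c=manip.calibration('wrist');im=manip.camera('wrist')
pickle.dump(c,open('w2.pkl','wb'));cv2.imwrite('pics/w2.png',im)
print('expected blue px',proj(c,np.array([.533,.060,.203])))
```

```text
knob est [ 0.57908522 -0.06085636  0.111     ] proj of est [354.85553601 151.90285736]
t 2.9 pos [0.5332 0.0582 0.3031] head 42.8 j [ 0.5   0.18 -0.79  1.55  0.13  1.47  0.46] F [ 0.7  0.2 -0.3] w 0.603
travel [  1.1  -1.5 123.1] rotvec [-0.   0.  -0.4]
expected blue px [324.49588931 196.29710591]
```

View pics/w2.png

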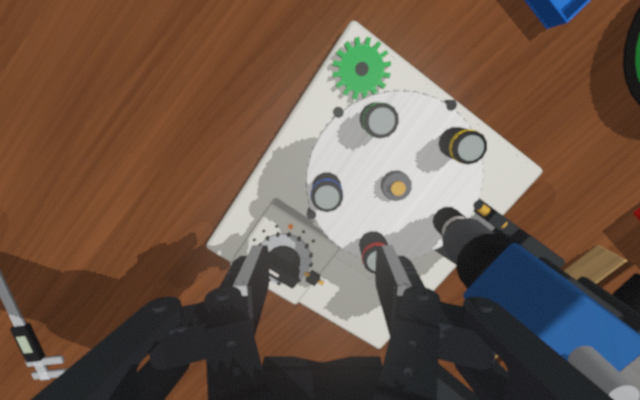

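Blue barrel top is at (327,194), 2–3 px from where I predicted it, and the hub is at (398,186). The jaws are radial with a clear gap, so I'm descending.

Run:
```python
from h import *
import pickle
c=pickle.load(open('w2.pkl','rb'))
b=ray(c,(327,194),.203);h=ray(c,(398,185),.181)
for n,u in dict(green=(380,119),yellow=(470,147),).items(): print(n,ray(c,u,.203))
print('blue',b,'hub',h, np.linalg.norm((b-h)[:2]),np.degrees(np.arctan2(*(h-b)[1::-1])))
go([*b[:2],.18],43.2)
```

```text
green [0.52251531 0.1306444  0.203     ]
yellow [0.58655516 0.16213022 0.203     ]
blue [0.53315597 0.06270378 0.203     ] hub [0.57655819 0.10462385 0.181     ] 0.060341076980921185 44.00479851605054
t 2.95 pos [0.5333 0.0583 0.3032] head 42.8 j [ 0.5   0.18 -0.79  1.55  0.13  1.47  0.46] F [0.2 0.5 0.3] w 0.6
travel [  3.   -3.3 123.2] rotvec [-0.   0.  -0.4]
```

>>> {"op": "servo_tool", "data": {"moves": [{"travel": [2.3, -2.5, 0], "dr": [0, 0, -0.5]}, {"travel": [0, 0, 35], "dr": [0, 0, 0]}, {"travel": [0, 0, 35], "dr": [0, 0, 0]}, {"travel": [0, 0, 30], "dr": [0, 0, 0]}, {"travel": [0, 0, 15], "dr": [0, 0, 0]}, {"travel": [0, 0, 8], "dr": [0, 0, 0]}, {"travel": [0, 0, 0], "dr": [0, 0, 0]}]}}

```text
clock: 3.82
position: [0.5335, 0.0619, 0.1806]
ee_rot: [0.929, 0.371, 0.0, 0.0]
ft_force: [-0.4, 0.0, 0.5]
grip_width: 0.6
```

>>> {"op": "servo_tool", "data": {"moves": [{"travel": [0, 0, 0], "dr": [0, 0, 0]}, {"travel": [0, 0, 0], "dr": [0, 0, 0]}, {"travel": [0, 0, 0], "dr": [0, 0, 0]}, {"travel": [0, 0, 0], "dr": [0, 0, 0]}, {"travel": [0, 0, 0], "dr": [0, 0, 0]}, {"travel": [0, 0, 0], "dr": [0, 0, 0]}], "claw": 1, "squeeze": 40}}

```text
clock: 4.58
position: [0.5344, 0.0624, 0.1815]
ee_rot: [0.929, 0.371, 0.002, 0.0]
ft_force: [4.2, 3.0, 6.2]
grip_width: 0.287
```

```bash
python3 -c "
from h import *
go([.5242,.1305,.18],-28.8)"
```

```text
t 4.575 pos [0.5344 0.0624 0.1815] head 43.6 j [ 0.48  0.26 -0.78  1.73  0.19  1.23  0.41] F [4.2 3.  6.2] w 0.287
travel [ 39.6 -56.3   1.5] rotvec [-0.  -0.2 72.4]
```

>>> {"op": "servo_tool", "data": {"moves": [{"travel": [0.33, -6.27, 0], "dr": [0, 0, 6]}, {"travel": [0.33, -6.27, 0], "dr": [0, 0, 6]}, {"travel": [0.33, -6.27, 0], "dr": [0, 0, 6]}, {"travel": [0.33, -6.27, 0], "dr": [0, 0, 6]}, {"travel": [0.33, -6.27, 0], "dr": [0, 0, 6]}, {"travel": [0.33, -6.27, 0], "dr": [0, 0, 6]}, {"travel": [0.33, -6.27, 0], "dr": [0, 0, 6]}, {"travel": [0.33, -6.27, 0], "dr": [0, 0, 6]}, {"travel": [0.33, -6.27, 0], "dr": [0, 0, 6]}, {"travel": [0.33, -6.27, 0], "dr": [0, 0, 6]}, {"travel": [0.33, -6.27, 0], "dr": [0, 0, 6]}, {"travel": [0.33, -6.27, 0], "dr": [0, 0, 6]}]}}

```text
clock: 6.08
position: [0.5258, 0.1321, 0.1815]
ee_rot: [0.969, -0.247, 0.002, -0.001]
ft_force: [8.3, 1.7, 3.3]
grip_width: 0.29
```

```bash
python3 -c "
from h import *
go([.5242,.1305,.18],-28.8)"
```

```text
t 6.075 pos [0.5258 0.1321 0.1815] head -28.6 j [ 0.25  0.25 -0.67  1.72  0.16  1.22 -0.95] F [8.3 1.7 3.3] w 0.29
travel [-0.7  2.2  1.5] rotvec [-0.2 -0.2  0.2]
```

The wheel followed through about 72°, so I'll release it and rise.

>>> {"op": "servo_tool", "data": {"moves": [{"travel": [0, 0, 0], "dr": [0, 0, 0]}, {"travel": [0, 0, 0], "dr": [0, 0, 0]}, {"travel": [0, 0, 0], "dr": [0, 0, 0]}, {"travel": [0, 0, 0], "dr": [0, 0, 0]}, {"travel": [0, 0, -20], "dr": [0, 0, 0]}, {"travel": [0, 0, -50], "dr": [0, 0, 0]}, {"travel": [0, 0, -50], "dr": [0, 0, 0]}, {"travel": [0, 0, 0], "dr": [0, 0, 0]}, {"travel": [0, 0, 0], "dr": [0, 0, 0]}], "claw": 0.4}}

```text
clock: 7.2
position: [0.5238, 0.1315, 0.2997]
ee_rot: [0.969, -0.246, -0.0, 0.0]
ft_force: [0.1, -0.0, -1.0]
grip_width: 0.601
```

Run:
```python
from h import *
import pickle
go([.5787,-.0680,.23],97.2)
c=manip.calibration('wrist');im=manip.camera('wrist')
pickle.dump(c,open('w3.pkl','wb'));cv2.imwrite('pics/w3.png',im)
print('expected blue px',proj(c,np.array([.5242,.131,.203])))
```

```text
t 7.2 pos [0.5238 0.1315 0.2997] head -28.4 j [ 0.27  0.17 -0.67  1.55  0.11  1.46 -0.91] F [ 0.1 -0.  -1. ] w 0.601
travel [143.3 149.2  69.8] rotvec [   0.     0.  -125.6]
expected blue px [323.57497194 198.07557019]
```

View pics/w3.png

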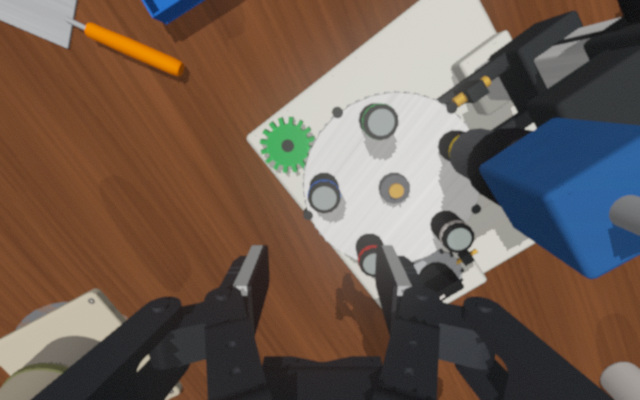

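Blue is now at (325,193), with green at (380,120) and the hub at (395,188), as expected for the next stop. Next I go above the knob.

>>> {"op": "servo_tool", "data": {"moves": [{"travel": [35.8, 37.3, 0], "dr": [0, 0, 0]}, {"travel": [35.8, 37.3, 0], "dr": [0, 0, 0]}, {"travel": [35.8, 37.3, 0], "dr": [0, 0, 0]}, {"travel": [35.8, 37.3, 0], "dr": [0, 0, 0]}, {"travel": [0, 0, 0], "dr": [0, 0, -10.6]}, {"travel": [0, 0, 0], "dr": [0, 0, -10.6]}, {"travel": [0, 0, 0], "dr": [0, 0, -10.6]}, {"travel": [0, 0, 0], "dr": [0, 0, -10.6]}, {"travel": [0, 0, 0], "dr": [0, 0, -10.6]}, {"travel": [0, 0, 0], "dr": [0, 0, -10.6]}]}}

```text
clock: 8.5
position: [0.5783, -0.0678, 0.2987]
ee_rot: [0.952, 0.305, -0.001, -0.001]
ft_force: [0.3, -0.0, -0.9]
grip_width: 0.599
```

>>> {"op": "servo_tool", "data": {"moves": [{"travel": [0, 0, 0], "dr": [0, 0, -10.6]}, {"travel": [0, 0, 0], "dr": [0, 0, -10.6]}, {"travel": [0, 0, 0], "dr": [0, 0, -10.6]}, {"travel": [0, 0, 0], "dr": [0, 0, -10.6]}, {"travel": [0, 0, 0], "dr": [0, 0, -10.6]}, {"travel": [0, 0, 0], "dr": [0, 0, -9]}, {"travel": [0, 0, 30], "dr": [0, 0, 0]}, {"travel": [0, 0, 30], "dr": [0, 0, 0]}, {"travel": [0, 0, 0], "dr": [0, 0, 0]}, {"travel": [0, 0, 0], "dr": [0, 0, 0]}]}}

```text
clock: 9.75
position: [0.579, -0.0676, 0.2409]
ee_rot: [0.662, 0.75, 0.0, 0.0]
ft_force: [0.6, -0.2, 0.3]
grip_width: 0.597
```

Run:
```python
from h import *
import pickle
c=pickle.load(open('w3.pkl','rb'))
b=ray(c,(325,193),.203);h=ray(c,(395,187),.181);print('wheel radial heading',np.degrees(np.arctan2(*(h-b)[1::-1])))
go([.5787,-.0680,.085],97.2)
c=manip.calibration('wrist');im=manip.camera('wrist')
pickle.dump(c,open('w4.pkl','wb'));cv2.imwrite('pics/w4.png',im)
print('expected knob px',proj(c,np.array([.5787,-.068,.111])))
```

```text
wheel radial heading -29.768866218446615
t 9.75 pos [ 0.579  -0.0676  0.2409] head 97.2 j [ 0.69  0.34 -0.81  1.53  0.25  1.38  1.56] F [ 0.6 -0.2  0.3] w 0.597
travel [ -0.3  -0.4 155.9] rotvec [ 0. -0. -0.]
expected knob px [321.63583312 187.98339103]
```

View pics/w4.png

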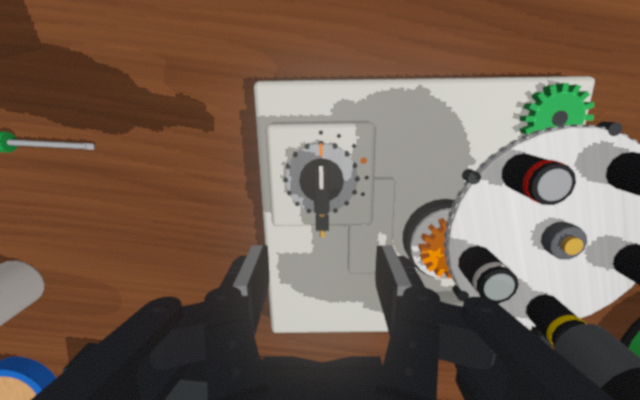

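The bar is vertical in the image with its pointer line at (321,175), and the collar is centred at about (321,181). The jaws are aligned across it.

```bash
python3 - <<'E'
from h import *
import pickle
c=pickle.load(open('w4.pkl','rb'));im=cv2.imread('pics/w4.png')
for z in(.066,.079,.111): print(z,proj(c,np.array([.5787,-.068,z])),'ray of (321,181)',ray(c,(321,181),z).round(4))
m=(im.max(2)<70).astype(np.uint8);m[:, :270]=0;m[:,375:]=0;m[245:]=0;m[:140]=0
n,l,s,ce=cv2.connectedComponentsWithStats(m);print([(a,b) for a,b in zip(s[1:].tolist(),ce[1:].round(1).tolist()) if a[4]>30])
for r in range(154,236,4): print(r,np.flatnonzero(m[r])[[0,-1]] if m[r].any() else '')
E
python3 - <<'E'
import cv2
im=cv2.imread('pics/w4.png')[125:245,260:390]
cv2.imwrite('pics/c4.png',cv2.resize(im,None,fx=5,fy=5,interpolation=cv2.INTER_CUBIC))
E
```

```text
0.066 [321.61676855 175.75223677] ray of (321,181) [ 0.5842 -0.0679  0.066 ]
0.079 [321.62173947 178.94140331] ray of (321,181) [ 0.5808 -0.0683  0.079 ]
0.111 [321.63583312 187.98339103] ray of (321,181) [ 0.5725 -0.0693  0.111 ]
[([301, 160, 41, 53, 943], [318.3, 186.0]), ([317, 215, 11, 14, 93], [321.9, 222.5])]
154 
158 
162 [312 327]
166 [306 327]
170 [305 328]
174 [302 339]
178 [301 357]
182 [301 340]
186 [302 340]
190 [303 339]
194 [306 336]
198 [312 331]
202 [315 327]
206 [316 327]
210 [316 335]
214 
218 [317 326]
222 [317 326]
226 [317 326]
230 
234
```

View pics/c4.png

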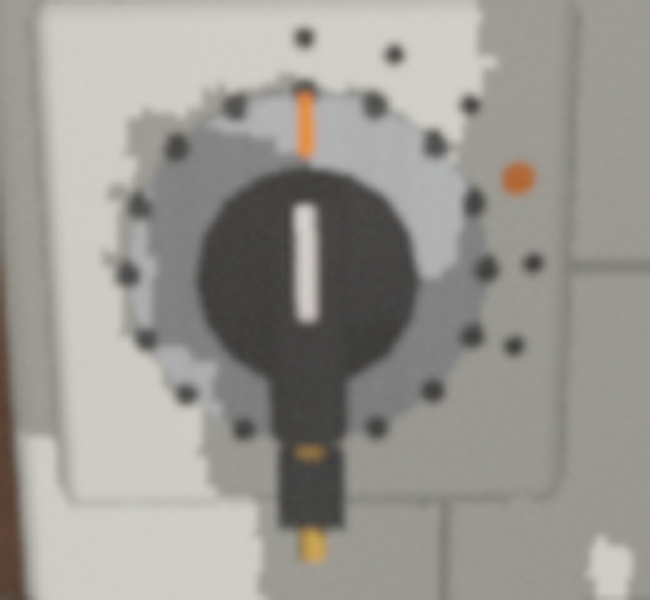

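Collar centre at (321.3,179.5) matches the expected (321.6,178.9). I'll descend and pinch.

>>> {"op": "servo_tool", "data": {"moves": [{"travel": [0, 0, 40], "dr": [0, 0, 0]}, {"travel": [0, 0, 40], "dr": [0, 0, 0]}, {"travel": [0, 0, 40], "dr": [0, 0, 0]}, {"travel": [0, 0, 25], "dr": [0, 0, 0]}, {"travel": [0, 0, 10], "dr": [0, 0, 0]}, {"travel": [0, 0, 0], "dr": [0, 0, 0]}]}}

```text
clock: 10.55
position: [0.5793, -0.0677, 0.086]
ee_rot: [0.662, 0.75, 0.0, 0.0]
ft_force: [0.2, -0.0, 0.0]
grip_width: 0.6
```

>>> {"op": "servo_tool", "data": {"moves": [{"travel": [0, 0, 0], "dr": [0, 0, 0]}, {"travel": [0, 0, 0], "dr": [0, 0, 0]}, {"travel": [0, 0, 0], "dr": [0, 0, 0]}, {"travel": [0, 0, 0], "dr": [0, 0, 0]}, {"travel": [0, 0, 0], "dr": [0, 0, 0]}, {"travel": [0, 0, 0], "dr": [0, 0, 0]}, {"travel": [0, 0, 0], "dr": [0, 0, 0]}], "claw": 1, "squeeze": 50}}

```text
clock: 11.42
position: [0.5796, -0.0683, 0.0865]
ee_rot: [0.662, 0.75, 0.0, 0.001]
ft_force: [-1.9, -2.6, 6.1]
grip_width: 0.155
```

```bash
python3 -c "
from h import *
go([.579,-.068,.085],29.7);print(manip.get_obs()['torque'])"
```

```text
t 11.425 pos [ 0.5796 -0.0683  0.0865] head 97.1 j [ 0.65  0.47 -0.76  1.71  0.36  1.1   1.47] F [-1.9 -2.6  6.1] w 0.155
travel [ 0.4 -0.5  1.5] rotvec [ 0.1  0.  67.4]
[-0.31040368  0.2581481   0.13730272]
```

>>> {"op": "servo_tool", "data": {"moves": [{"travel": [0, 0, 0], "dr": [0, 0, 5]}, {"travel": [0, 0, 0], "dr": [0, 0, 5]}, {"travel": [0, 0, 0], "dr": [0, 0, 5]}, {"travel": [0, 0, 0], "dr": [0, 0, 5]}, {"travel": [0, 0, 0], "dr": [0, 0, 5]}, {"travel": [0, 0, 0], "dr": [0, 0, 5]}, {"travel": [0, 0, 0], "dr": [0, 0, 5]}, {"travel": [0, 0, 0], "dr": [0, 0, 5]}, {"travel": [0, 0, 0], "dr": [0, 0, 5]}, {"travel": [0, 0, 0], "dr": [0, 0, 5]}, {"travel": [0, 0, 0], "dr": [0, 0, 5]}, {"travel": [0, 0, 0], "dr": [0, 0, 5]}]}}

```text
clock: 12.92
position: [0.5806, -0.0659, 0.0866]
ee_rot: [0.948, 0.318, 0.002, -0.0]
ft_force: [5.1, 4.7, 0.9]
grip_width: 0.152
```

>>> {"op": "servo_tool", "data": {"moves": [{"travel": [0, 0, 0], "dr": [0, 0, 4]}, {"travel": [0, 0, 0], "dr": [0, 0, 3.5]}, {"travel": [0, 0, 0], "dr": [0, 0, 0]}, {"travel": [0, 0, 0], "dr": [0, 0, 0]}, {"travel": [0, 0, 0], "dr": [0, 0, 0]}, {"travel": [0, 0, 0], "dr": [0, 0, 0]}]}}

```text
clock: 13.68
position: [0.5809, -0.0657, 0.0866]
ee_rot: [0.966, 0.257, 0.002, -0.0]
ft_force: [6.2, 5.3, -1.0]
grip_width: 0.148
```

Run:
```python
from h import *
go([.579,-.068,.085],29.7);o=manip.get_obs();print(o['torque'],np.abs(o['joint_velocities']).max())
im=manip.camera('wrist');t=manip.camera('top')[95:225,235:375]
a=im[:,100:540];t=cv2.resize(t,(355,330),interpolation=cv2.INTER_CUBIC)
cv2.imwrite('pics/f.png',np.hstack([a,cv2.copyMakeBorder(t,0,70,0,0,cv2.BORDER_CONSTANT)]))
```

```text
t 13.675 pos [ 0.5809 -0.0657  0.0866] head 29.8 j [ 0.48  0.42 -0.55  1.71  0.24  1.07  0.38] F [ 6.2  5.3 -1. ] w 0.148
travel [-2.8  1.1  1.6] rotvec [ 0.  -0.3  0.1]
[ 0.94310523 -1.11405142  0.20447147] 0.0015603676005203715
```

View pics/f.png

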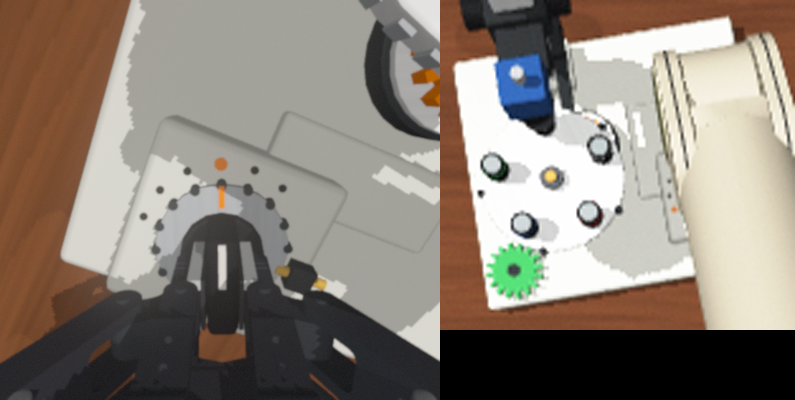

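The orange line (221,197) and pointer (221,265) line up with the large orange dot (221,164). The wheel shows blue at front left, and the arm is still.

```bash
python3 -c "
from workcell import manip
print(manip.hand_in())"
```

```text
the job is handed in; nothing more can be done
None
```

I turned the lens wheel one click clockwise and let go of it. I then pinched the index knob, turned it clockwise to the third stop and handed in while still holding it. The hand-in gives no verdict, so these are my last checks:

- **Lens wheel:** the tool turned 72.2° with the blue barrel. Afterwards the blue barrel sat at front left in both the wrist and top views. A rough measurement from hand-picked pixels gave about 73.8° against the nominal 72°, which I put down to pixel error.
- **Index knob:** the tool turned 67.3° with the knob, against the 67.5° of the third stop. The knob's orange line and pointer lined up with the large orange dot in the last picture.
- **Hold at hand-in:** the arm was still, with a 50 N squeeze and the jaws about 13 mm apart on the 14 mm bar. A side force of about 8 N remained on the wrist, because the grip was 1–3 mm off the axis.
- **Things lying about:** I kept clear of all of them. The green gear looked unmoved in the last picture; I did not measure the others again at the end.

The run took about 14 s of the 48 s allowed. One move call was refused for a format error, and nothing moved in it.

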